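Load a blank into the spring magazine

TASK

Press on top of the flat aluminium blank and draw it toward you out of its tray pocket, until it lies wholly on the narrow tongue. Then pick it up, lay it in the mouth of the spring magazine, and push it down until both pawls have snapped over its top, so that it stays down, level and fully latched, when you let go.

Things in the scene. Friction and masses are not known exactly. Their poses are not given: they have to be found in the camera images.
- blank_center (a point): Centre (half-way up) of the loose aluminium blank, a flat bar 76 (own x) x 40 (y) x 12 mm (z), 0.1 kg, slippery on tray and magazine, two dark dots on top. Starts flat in the tray's pocket, long side along the tray's x, its top 2 mm above the pocket walls, so it cannot be gripped there. Either way round will do.
- tray: Fixed grey low stock tray, 180 (own x) x 74 mm; origin: centre of its underside, on the worktop; -x end toward the robot. Far half: pocket 44 mm wide, open at the near end, floor 22 mm, walls 32 mm above the worktop. Near half: tongue 20 mm wide, level with that floor, over which the blank overhangs 10 mm at both sides and can be gripped by its 40 mm width; foot plate below 6 mm thick.
- tongue (a point): Point on top of the tray's tongue, 22 mm above the worktop, over which the blank's centre should come to lie (46 mm to the near side of the tray's origin). Axes as the tray. The near end of the tongue has a stop 6 mm high; a blank against it lies 2 mm nearer than this point.
- magazine: Fixed grey magazine (the taller fixture), origin at the centre of its underside on the worktop. Base 130 (own x) x 64 x 10 mm; upright channels at its +x and -x ends take the blank's ends (blank's long side along its x, 1.5 mm play all round). Between them (x = -29 to 29 mm) both y sides are open for fingers. Straight walls to 76 mm, flared mouth to 86 mm up; 64 mm wide over all in y.
- mouth (a point): Centre of the magazine's mouth, on its vertical axis, 85 mm above the worktop; axes as the magazine.
- follower (a joint): Sprung plate in the magazine; value = how far it is pushed down, m. At 0 its top is 62 mm above the worktop; a blank laid in the mouth rests on it (blank's top at 74 mm). Resists with 4 N, rising 0.33 N per mm; hard stop at 0.028. Latched blank: 0.024 (its top at 50 mm). Push 1 to 3 mm past that so that the pawls snap over; 10 to 16 N in all.
- pawl_far (a joint): Small sprung steel pawl in the magazine's +x end; value = how far it is pushed back outward, m: 0 = nose out (6 mm into the column, sloping top, flat underside 50 mm above the worktop), about 0.005 while a blank passes it.
- pawl_near (a joint): The same pawl in the -x end.

How it is judged:
On the way:
1. the blank has been drawn out of the pocket along the tray and lies flat on the tongue, its centre within 20 mm of the marked point (horizontal distance between blank_center and tongue below 0.02 m and z of blank_center in the frame of tray between 0.025 and 0.0305 m and angle between blank_center's own z axis and vertical below 0.06 rad), for 0.1 s.
At the end, for the whole second after the job is handed in: The blank is latched in the magazine: follower pressed down at least 21.5 mm by it, both pawls back out (within 2 mm), the blank's centre within 5 mm of the magazine's axis and 38 to 46.5 mm above the worktop, level within 0.06 rad and lined up with the channels, at rest (value of joint follower above 0.0215 m and value of joint each of pawl_far, pawl_near below 0.002 m and z of blank_center in the frame of magazine between 0.038 and 0.0465 m and horizontal distance between blank_center and mouth below 0.005 m and angle between blank_center's own z axis and vertical below 0.06 rad and angle between the x axis of blank_center and the x axis of magazine, either way round below 0.1 rad and velocity of joint follower below 0.01 m/s); the robot touches nothing.
It also fails if it takes over 56 s, if anything falls off the work surface, if the arm or the gripper's body presses on something with over 40 N, if the wrist force passes 120 N, or if a joint passes its speed limit or range.

ROBOT

A 7-joint arm with a two-finger parallel gripper is mounted at the origin on a cart in front of the work surface, level with it; the furniture and walls round the work are solid. World frame = base frame: x ahead of the robot, y to its left, z up, the work surface at z = 0. Lengths are in m, angles in rad, forces in N, time in s.
With the tool pointing down it reaches from about 0.35 to 0.9 m from the base axis. Payload 8.1 kg.
Tool frame: the origin (TCP) lies midway between the tips of the shut fingers; the grasp point (between the pads) lies 19 mm behind it (env.pinch_z is the distance from the TCP to the grasp point, in m); z points along the fingers, y is the direction in which the jaws open and shut (so a half turn about z gives the same grasp; the last joint's range is limited). The gripper opens to 92 mm and grips with 3 to 60 N. Pads are 19 mm wide; open, the fingers measure 130 mm over their backs; the gripper's body (75 mm by 190 mm) begins 47 mm behind the grasp point.
Start: joints at [-1.211, 0.434, 0.025, 1.573, -0.012, 1.134, -0.075], TCP at [0.279, 0.559, 0.227] pointing down, gripper open.
Joint ranges: [-2.62, 2.62], [-0.44, 2.09], [-1.27, 1.32], [0.08, 2.57], [-1.32, 4.46], [0.12, 2], [-2.74, 2.74]. Speed limits (rad/s): [2.22, 2.22, 3.01, 3.01, 3.14, 3.14, 3.14].

INTERFACE

Orientations are given as a unit quaternion [w, x, y, z].
In Python, from workcell import env, capture, search_frame, mark_of gives the robot as it stands.
- The arm moves only by the shell command python3 -m creep 'ROWS' [FORCE]. ROWS is JSON, a list that holds one entry, the list of rows, each a list of 7 numbers: the turn, a rotation vector about the tool's x, y, z in rad, then the shift along the tool's x, y, z in m, then the closure, from -1 (fully open) to 1 (shut), so that 0 is half open. In form: [[[wx, wy, wz, tx, ty, tz, gripper], ...]]. A call has 1 to 12 rows; each row shifts and turns the commanded pose from where the row before left it, along the tool's axes as they then stand; what a row does not reach is not made up. A row lasts 1/8 s, in which the tool goes at most 62.5 mm and 10.7 degrees, less where a joint would pass 70% of its speed; a pose out of reach is approached as far as the arm can. A call with a gripper value outside its range is refused whole. The fingers move at their own pace and stop on an object; FORCE is the grip in N (left out, the last holds). Time passes only in rows, so rows that do not move let the fingers close. It gives the time, the measured TCP pose, the force and the opening at its end, in the units of the state.
- env.get_obs(): the state, without advancing time (a new reading comes with each control period).
- capture(name): name is "scene" or "top"; returns a dict with "img" (400x640x3 uint8, red, green, blue), "mtx" (3x3 intrinsics, pixels), "pose" (4x4, takes a point from camera to world coordinates). Camera axes: x right, y down, z forward; pixel columns grow to the right and rows downward; lengths in m; the calibration is good to about 2 mm. A picture is of the moment at which its call begins. There is no depth.
- env.close_job(): hands the job in, once; it reports no verdict.
Trained networks look in the newest picture that a camera, given by its name, has taken for a name from the list of things; names that differ only in an ending like _2 or _b are one class to them, and where a whole thing is asked for, a point or a joint stands for the part that bears it (a point fixed in the world has none). Each returns a list of dicts, best first, with "conf" (0 to 1); they miss things now and then, are a little off and sometimes report something else, mostly with a low value. They report only what shows in the picture. A call takes as long as a camera call.
- search_frame(target, camera): "xyz" ([x, y, z] in m, in world coordinates, good to about 4 mm: the middle of the surface that is visible of it).
- mark_of(target, camera): "xyz" ([x, y, z] in m, in world coordinates, good to about 4 mm: a listed point, or the origin of a listed thing).
The state is a dict: "time_s": time; "q": joint angles; "qvel": joint speeds; "joint_efforts": joint torques, N m; "eef_pos": TCP position; "orientation": TCP orientation; "contact_force": force on the tool from outside, world axes, zero at the start; "wrist_torque": the same for the moment, N m; "grip_width": finger opening in m.
Only numpy, scipy, OpenCV 4.12 (cv2) and the standard library are available. Lean on these libraries where they do the work, as an engineer would, in place of code of your own. Each camera call takes 0.05 s, during which the arm holds its last target.

## Working session

There is one attempt and no reset: what is moved stays moved. The work goes in short steps, Python scripts to look and compute and a shell command to move; the robot and the scene stay as the last step left them, time stands still between calls to the robot, and variables do not carry over. Pictures are saved under pics/ and viewed, and the job is handed in when it is done.

```bash
ls; mkdir -p pics
python3 - <<'E'
from workcell import env, capture, search_frame, mark_of
import cv2, numpy as np
o=env.get_obs()
for k,v in o.items(): print(k,np.round(v,4))
print(env.pinch_z)
for c in ["scene","top"]:
    r=capture(c); cv2.imwrite(f"pics/{c}0.png",r["img"][:,:,::-1]); print(c,np.round(r["mtx"],1).tolist(),np.round(r["pose"],3).tolist())
    for t in ["blank_center","tray","tongue","magazine","mouth"]:
        try:
            print(t,[(np.round(d["xyz"],4).tolist(),round(d["conf"],2)) for d in mark_of(t,c)][:3])
        except Exception as e: print(t,e)
E
```

```text
pics
time_s 0.0
q [-1.2106  0.4352  0.025   1.5741 -0.0116  1.134  -0.0751]
qvel [ 0.0002 -0.0001  0.0002 -0.0013 -0.0008  0.0011 -0.0005]
joint_efforts [ 3.00000e-04 -6.67857e+01  9.85000e-01 -3.14448e+01 -6.06000e-02
  4.33000e-02  1.00000e-04]
eef_pos [0.2789 0.5588 0.2259]
orientation [-1.000e-04  2.294e-01  9.733e-01 -8.000e-04]
contact_force [ 0.0252 -0.351  -1.5061]
wrist_torque [ 0.0124 -0.0477  0.0055]
grip_width 0.0916
0.0188
scene [[492.5, 0.0, 314.3], [0.0, 492.5, 210.6], [0.0, 0.0, 1.0]] [[0.435, -0.68, 0.591, 0.009], [-0.9, -0.32, 0.295, -0.296], [-0.012, -0.66, -0.751, 0.734], [0.0, 0.0, 0.0, 1.0]]
blank_center [([0.5273, 0.0056, 0.0303], 0.66), ([0.51, -0.1362, -0.0019], 0.48)]
tray [([0.4931, 0.009, -0.0015], 0.91)]
tongue [([0.4502, 0.0164, 0.0207], 0.75)]
magazine [([0.5099, -0.1373, -0.0016], 0.81)]
mouth [([0.5107, -0.1409, 0.0818], 0.89)]
top [[485.7, 0.0, 320.5], [0.0, 485.7, 193.8], [0.0, 0.0, 1.0]] [[-0.022, -0.995, 0.097, 0.434], [-1.0, 0.022, 0.0, -0.063], [-0.003, -0.097, -0.995, 0.932], [0.0, 0.0, 0.0, 1.0]]
blank_center [([0.5296, 0.0088, 0.029], 0.69)]
tray [([0.4909, 0.0098, 0.0024], 0.88)]
tongue [([0.4474, 0.0187, 0.0231], 0.89), ([0.5033, -0.1393, 0.0027], 0.39)]
magazine [([0.5023, -0.1373, -0.0019], 0.96)]
mouth [([0.5122, -0.1324, 0.0878], 0.57)]
```

View pics/scene0.png

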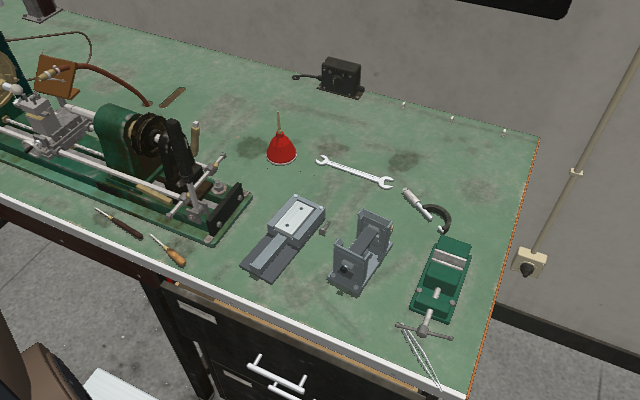

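View pics/top0.png

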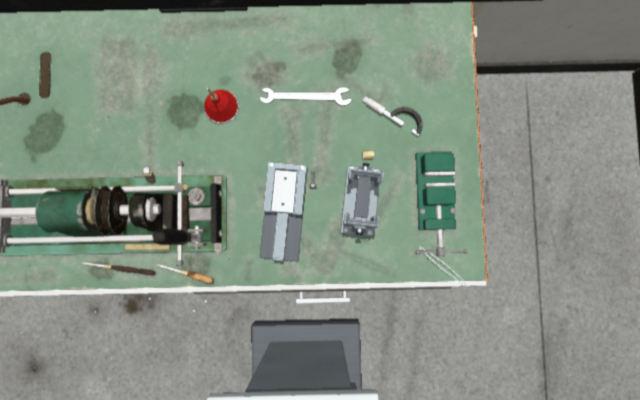

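Run:
```python
import cv2
im=cv2.imread("pics/top0.png"); cv2.imwrite("pics/top0z.png",cv2.resize(im[120:220,250:440],None,fx=4.2,fy=4.2,interpolation=cv2.INTER_CUBIC)[:600,:800])
```

```text
(no output)
```

View pics/top0z.png

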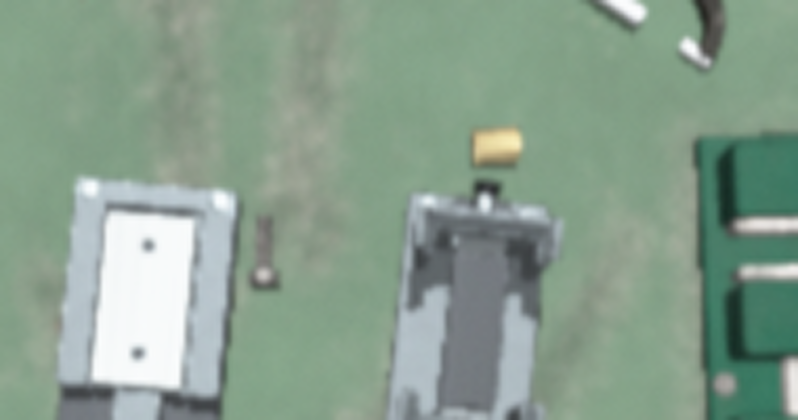

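The top view shows the tray at about px (284,212), with the white blank in its pocket at (286,190). The magazine is at (362,202). Next I'll measure both more finely.

```bash
cat > h.py <<'E'
import cv2, numpy as np
from workcell import env, capture, search_frame, mark_of
def unproj(cap,px,z):
    K=cap["mtx"];T=np.array(cap["pose"]); px=np.atleast_2d(px).astype(float)
    d=np.c_[(px[:,0]-K[0][2])/K[0][0],(px[:,1]-K[1][2])/K[1][1],np.ones(len(px))]@T[:3,:3].T
    o=T[:3,3]; return o+d*((z-o[2])/d[:,2])[:,None]
def proj(cap,P):
    T=np.array(cap["pose"]);c=(np.atleast_2d(P)-T[:3,3])@T[:3,:3]; return np.c_[c[:,0]/c[:,2]*cap["mtx"][0][0]+cap["mtx"][0][2],c[:,1]/c[:,2]*cap["mtx"][1][1]+cap["mtx"][1][2]]
def blank(cap,z,box,thr=225):
    x0,y0,x1,y1=box; im=cap["img"].astype(int); m=np.zeros(im.shape[:2],np.uint8)
    m[y0:y1,x0:x1]=(im.min(2)>thr)[y0:y1,x0:x1]
    n,l,s,c=cv2.connectedComponentsWithStats(m); i=1+np.argmax(s[1:,4])
    ys,xs=np.nonzero(l==i); P=unproj(cap,np.c_[xs,ys],z)[:,:2]
    r=cv2.minAreaRect((P*1000).astype(np.float32)); 
    C=P-P.mean(0); w,v=np.linalg.eigh(C.T@C); a=np.arctan2(v[1,1],v[0,1])
    return s[i],r,P.mean(0),a
E
python3 - <<'E'
from h import *
for c,box in [("top",(260,150,310,240)),("scene",(260,190,330,250))]:
    r=capture(c)
    print(c,np.sort(r["img"].astype(int).min(2)[box[1]:box[3],box[0]:box[2]].ravel())[-700::100])
    print(blank(r,.034,box,190 if c=="scene" else 215))
    b=box; cv2.imwrite(f"pics/{c}_t.png",cv2.resize(r["img"][(150 if c=="top" else 180):(270 if c=="top" else 300),(250 if c=="top" else 235):(400 if c=="top" else 395),::-1],None,fx=5,fy=5,interpolation=cv2.INTER_LANCZOS4))
E
```

```text
top [241 245 246 246 247 248 248]
(array([272, 171,  24,  41, 811], dtype=int32), ((528.36865234375, 5.529031753540039), (38.64597702026367, 74.75800323486328), 83.96697998046875), array([0.52811165, 0.00552729]), np.float64(3.031292343492272))
scene [145 188 201 204 206 208 211]
(array([275, 201,  39,  33, 585], dtype=int32), ((529.3251953125, 7.431453704833984), (37.9036979675293, 73.53787231445312), 83.57916259765625), array([0.52845831, 0.00734446]), np.float64(3.0330750211606397))
```

View pics/top_t.png

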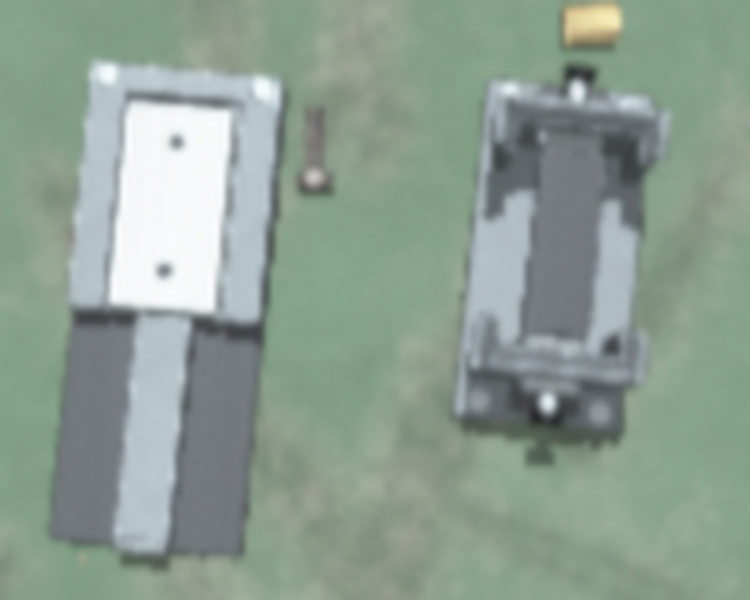

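View pics/scene_t.png

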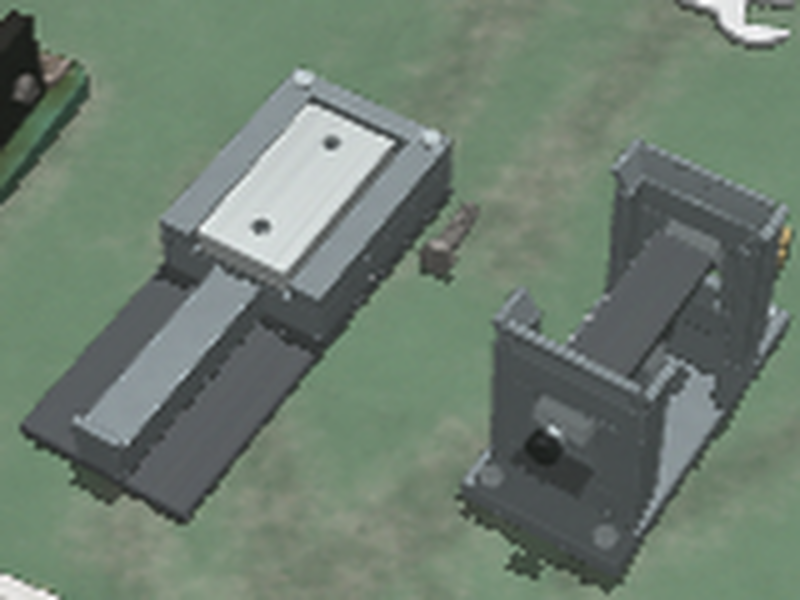

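```bash
cat > fit.py <<'E'
from h import *
from scipy.optimize import least_squares
def W(p,L):
    c,s=np.cos(p[2]),np.sin(p[2]); L=np.atleast_2d(L)
    return np.c_[p[0]+c*L[:,0]-s*L[:,1],p[1]+s*L[:,0]+c*L[:,1],L[:,2]]
def boxpts(x0,x1,y0,y1,z0,z1): return np.array([[x,y,z] for x in(x0,x1) for y in (y0,y1) for z in (z0,z1)])
def draw(im,cap,p,B,off,sc,col):
    q=((proj(cap,W(p,B))-off)*sc+sc/2).astype(int)
    for i in range(8):
        for b in (1,2,4):
            if not i&b: cv2.line(im,tuple(map(int,q[i])),tuple(map(int,q[i|b])),col,1)
E
cat > f1.py <<'E'
from fit import *
caps={c:capture(c) for c in("top","scene")}
off={"top":(250,150),"scene":(235,180)}
# (cam, local xyz mm, zoomed px)
mag=[("scene",(-65,32,10),(462,492)),("scene",(-65,-32,10),(610,577)),("scene",(65,-32,10),(788,314)),
     ("top",(-65,32,10),(456,412)),("top",(65,32,10),(490,83)),]
tray=[("scene",(90,37,32),(300,70)),("scene",(90,-37,32),(452,143)),("scene",(-90,37,6),(22,428)),("scene",(-90,-37,0),(185,520)),("scene",(0,37,32),(162,226)),("scene",(0,-37,32),(320,298)),
 ("top",(90,37,32),(93,62)),("top",(90,-37,32),(284,80)),("top",(0,37,32),(70,305)),("top",(0,-37,32),(262,323)),("top",(-90,37,6),(50,540)),("top",(-90,-37,6),(243,556))]
for name,pts,x0 in(("mag",mag,(.506,-.138,-.1)),("tray",tray,(.492,.009,-.1))):
    for cams in (("scene",),("top",),("scene","top")):
        def res(p):
            r=[]
            for c,l,z in pts:
                if c in cams: r.append(proj(caps[c],W(p,np.array(l)/1000))[0]-(np.array(z)/5+off[c]-.5+.1))
            return np.ravel(r)
        s=least_squares(res,x0); print(name,cams,np.round(s.x,4),np.abs(s.fun).max().round(2))
    if name=="mag": pm=s.x
    else: pt=s.x
B=lambda *a: boxpts(*[v/1000 for v in a])
for c in caps:
    h,w=(120,150) if c=="top" else (120,160)
    o=off[c]; im=np.ascontiguousarray(cv2.resize(caps[c]["img"][o[1]:o[1]+h,o[0]:o[0]+w,::-1],None,fx=5,fy=5,interpolation=cv2.INTER_LANCZOS4))
    draw(im,caps[c],pm,B(-65,65,-32,32,0,10),o,5,(0,0,255))
    draw(im,caps[c],pm,B(-39.5,39.5,-21.5,21.5,76,76),o,5,(0,255,255))
    draw(im,caps[c],pm,B(29,47,-32,32,10,86),o,5,(255,0,255));draw(im,caps[c],pm,B(-47,-29,-32,32,10,86),o,5,(255,0,255))
    draw(im,caps[c],pt,B(-90,90,-37,37,0,6),o,5,(0,0,255)); draw(im,caps[c],pt,B(0,90,-37,37,6,32),o,5,(255,0,255)); draw(im,caps[c],pt,B(-90,0,-10,10,6,22),o,5,(0,255,255))
    cv2.imwrite(f"pics/{c}_ov1.png",im)
E
python3 f1.py
```

```text
mag ('scene',) [ 0.5063 -0.1366 -0.1163] 1.27
mag ('top',) [ 0.5086 -0.1395 -0.1293] 0.91
mag ('scene', 'top') [ 0.5073 -0.1378 -0.1299] 1.6
tray ('scene',) [ 0.4905  0.0104 -0.1181] 1.8
tray ('top',) [ 0.4896  0.0082 -0.1141] 0.86
tray ('scene', 'top') [ 0.4898  0.0092 -0.1163] 2.3
```

View pics/top_ov1.png

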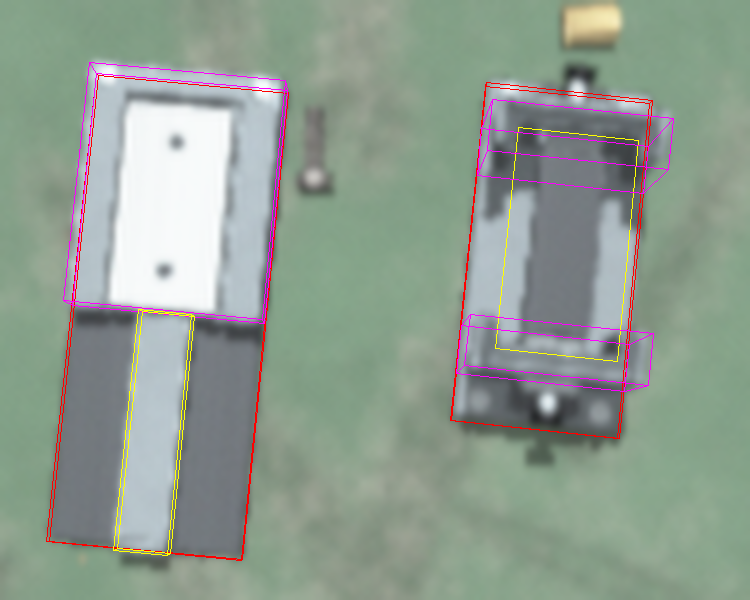

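View pics/scene_ov1.png

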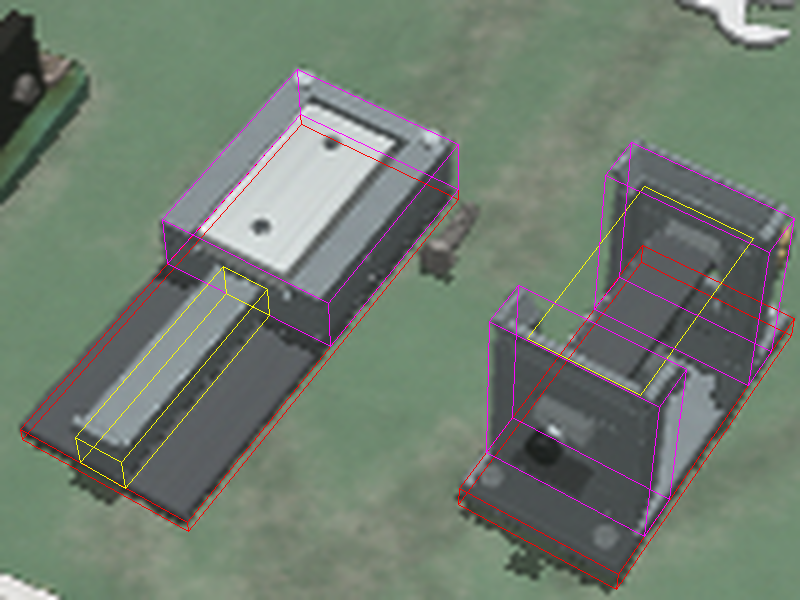

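```bash
cat > go.py <<'E'
import sys
from h import *
from scipy.spatial.transform import Rotation as R
# usage: go.py x y z yaw_of_fixture  -> remaining turn about tool z and shift in tool axes (current / after turn)
o=env.get_obs(); q=np.array(o["orientation"]); Rc=R.from_quat(q[[1,2,3,0]]); p=np.array(o["eef_pos"])
x,y,z,yaw=map(float,sys.argv[1:5])
Y=np.array([-np.sin(yaw),np.cos(yaw),0]);Z=np.array([0,0,-1.]);X=np.cross(Y,Z)
Rt=R.from_matrix(np.c_[X,Y,Z]); d=np.array([x,y,z])-p
print("t",round(o["time_s"],2),"pos",p.round(4),"turn",(Rc.inv()*Rt).as_rotvec().round(4),"shift now",Rc.inv().apply(d).round(4),"after turn",Rt.inv().apply(d).round(4))
print("F",np.round(o["contact_force"],2),"M",np.round(o["wrist_torque"],2),"w",round(float(o["grip_width"]),4), "q", np.round(o["q"],2))
E
python3 -m creep '[[[0,0,-0.174,0,0,-0.03,1],[0,0,-0.174,0,0,-0.04,1],[0,0,0,0,0,0,1]]]' 20; python3 go.py 0.528 0.0064 0.10 -0.114
```

```text
time_s: 1.18
eef_pos: [0.2798, 0.5607, 0.3003]
orientation: [0.001, 0.057, 0.998, 0.003]
contact_force: [0.5, 0.8, 0.5]
grip_width: 0.0668
t 1.18 pos [0.2798 0.5607 0.3003] turn [0.006  0.0016 0.0008] shift now [-0.3089 -0.5239  0.1976] after turn [-0.3096 -0.5225  0.2003]
F [0.54 0.77 0.48] M [ 0.08  0.01 -0.06] w 0.0668 q [-1.16  0.39 -0.05  1.46  0.02  1.29  0.25]
```

```bash
python3 -m creep '[[[0,0,0,-0.031,-0.052,0,1],[0,0,0,-0.031,-0.052,0,1],[0,0,0,-0.031,-0.052,0,1],[0,0,0,-0.031,-0.052,0,1],[0,0,0,-0.031,-0.052,0,1],[0,0,0,-0.031,-0.052,0,1],[0,0,0,-0.031,-0.052,0,1],[0,0,0,-0.031,-0.052,0.02,1],[0,0,0,-0.031,-0.052,0.03,1],[0,0,0,-0.03,-0.052,0.04,1],[0,0,0,0,0,0.04,1],[0,0,0,0,0,0,1]]]'; python3 go.py 0.528 0.0064 0.10 -0.114
```

```text
time_s: 2.68
eef_pos: [0.5185, 0.0193, 0.172]
orientation: [-0.003, 0.058, 0.998, -0.001]
contact_force: [-1.3, -0.3, 0.2]
grip_width: 0.0006
t 2.67 pos [0.5185 0.0193 0.172 ] turn [-0.0018 -0.0062 -0.003 ] shift now [-0.0114 -0.0115  0.072 ] after turn [-0.0109 -0.0117  0.072 ]
F [-1.29 -0.29  0.24] M [ 0.07  0.11 -0.02] w 0.0006 q [-0.34  0.32  0.26  1.91 -0.1   0.92  1.42]
```

```bash
python3 -m creep '[[[0,-0.006,-0.003,-0.011,-0.0115,0.05,1],[0,0,0,0,0,0.05,1],[0,0,0,0,0,0.018,1],[0,0,0,0,0,0,1]]]'; python3 go.py 0.528 0.0064 0.034 -0.114
python3 - <<'E'
from fit import *
for c in("top","scene"):
    r=capture(c); p=proj(r,[0.528,0.0064,0.034])[0].astype(int); x,y=p
    cv2.imwrite(f"pics/{c}_p1.png",cv2.resize(r["img"][y-60:y+60,x-80:x+80,::-1],None,fx=4,fy=4,interpolation=cv2.INTER_CUBIC))
E
```

```text
time_s: 3.18
eef_pos: [0.5307, 0.0082, 0.0568]
orientation: [0.002, 0.055, 0.998, -0.0]
contact_force: [0.6, 0.0, 0.2]
grip_width: 0.0005
t 3.17 pos [0.5307 0.0082 0.0568] turn [0.0002 0.0047 0.0031] shift now [ 0.0026 -0.002   0.0228] after turn [ 0.0025 -0.0021  0.0228]
F [0.6  0.03 0.15] M [0.   0.   0.01] w 0.0005 q [-0.28  0.5   0.22  2.   -0.17  0.66  1.51]
```

View pics/scene_p1.png

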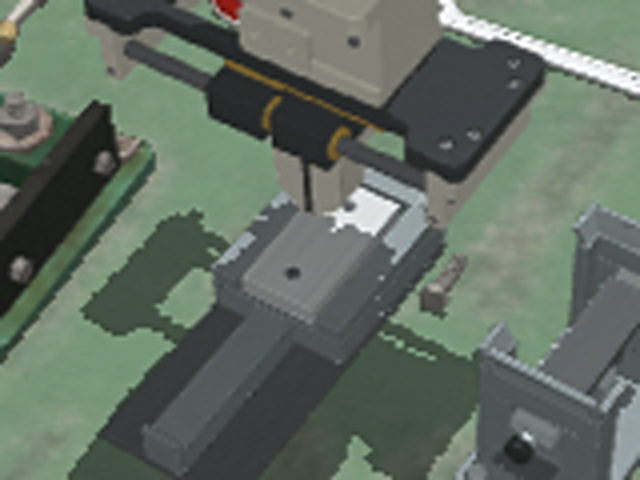

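View pics/top_p1.png

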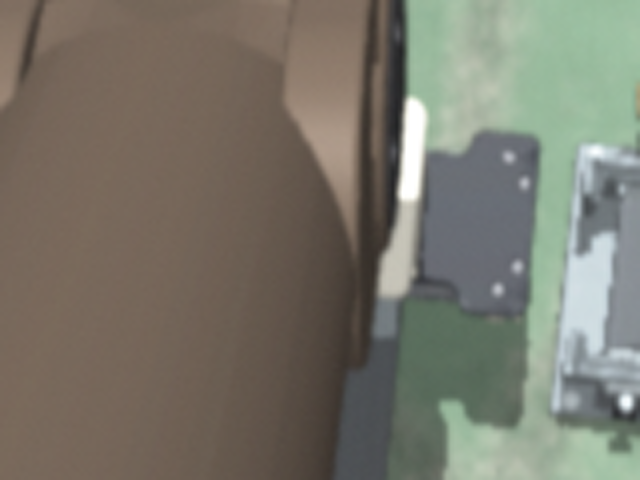

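```bash
python3 -m creep '[[[0,0,0,0.002,-0.002,0.012,1],[0,0,0,0,0,0.008,1],[0,0,0,0,0,0,1],[0,0,0,0,0,0,1]]]'; python3 go.py 0.528 0.0064 0.034 -0.114; python3 -m creep '[[[0,0,0,0,0,0.003,1],[0,0,0,0,0,0.002,1],[0,0,0,0,0,0,1]]]'; python3 go.py 0.528 0.0064 0.034 -0.114
```

```text
time_s: 3.78
eef_pos: [0.5289, 0.0053, 0.0368]
orientation: [0.003, 0.056, 0.998, -0.0]
contact_force: [0.6, 0.1, -0.4]
grip_width: 0.0003
t 3.77 pos [0.5289 0.0053 0.0368] turn [0.    0.006 0.002] shift now [0.001  0.001  0.0028] after turn [0.001  0.001  0.0028]
F [ 0.62  0.13 -0.38] M [0.06 0.04 0.04] w 0.0003 q [-0.27  0.52  0.21  2.02 -0.18  0.61  1.52]
time_s: 4.15
eef_pos: [0.5293, 0.0054, 0.0341]
orientation: [0.004, 0.056, 0.998, 0.0]
contact_force: [-10.4, 0.2, 35.3]
grip_width: 0.0002
t 4.15 pos [0.5293 0.0054 0.0341] turn [0.0013 0.0075 0.0017] shift now [0.0014 0.0009 0.0001] after turn [0.0014 0.0008 0.0001]
F [-10.39   0.15  35.32] M [0.02 2.27 0.01] w 0.0002 q [-0.26  0.53  0.21  2.02 -0.19  0.6   1.53]
```

```bash
python3 -m creep '[[[0,0,0,0.002,0,-0.001,1],[0,0,0,0.006,0,0,1],[0,0,0,0.008,0,0,1],[0,0,0,0.008,0,0,1],[0,0,0,0,0,0,1]]]'; python3 go.py 0.528 0.0064 0.034 -0.114
python3 - <<'E'
from fit import *
for c in("scene",):
    r=capture(c); p=proj(r,[0.49,0.0064,0.034])[0].astype(int); x,y=p
    cv2.imwrite(f"pics/{c}_p2.png",cv2.resize(r["img"][y-60:y+60,x-80:x+80,::-1],None,fx=4,fy=4,interpolation=cv2.INTER_CUBIC))
E
```

```text
time_s: 4.78
eef_pos: [0.5074, 0.0082, 0.0342]
orientation: [0.006, 0.056, 0.998, 0.0]
contact_force: [-0.4, -0.0, 16.6]
grip_width: 0.0009
t 4.78 pos [0.5074 0.0082 0.0342] turn [0.0012 0.0112 0.002 ] shift now [-0.0207  0.0005  0.0005] after turn [-0.0207  0.0006  0.0002]
F [-0.35 -0.02 16.56] M [-0.04 -0.01 -0.01] w 0.0009 q [-0.28  0.5   0.21  2.08 -0.18  0.57  1.52]
```

View pics/scene_p2.png

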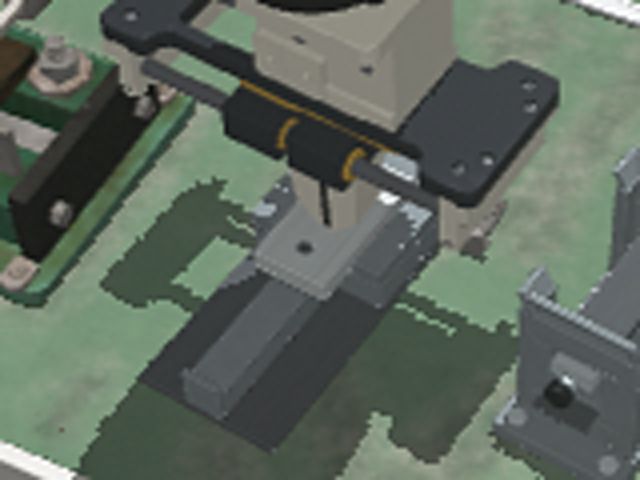

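```bash
python3 -m creep '[[[0,0,0,0.008,0,0,1],[0,0,0,0.008,0,0,1],[0,0,0,0.008,0,0,1],[0,0,0,0.008,0,0,1],[0,0,0,0.008,0,0,1],[0,0,0,0.008,0,0,1],[0,0,0,0.006,0,0,1],[0,0,0,0.004,0,0,1],[0,0,0,0,0,0,1],[0,0,0,0,0,0,1]]]'; python3 go.py 0.446 0.0145 0.034 -0.114
python3 - <<'E'
from fit import *
for c in("scene",):
    r=capture(c); p=proj(r,[0.46,0.0064,0.034])[0].astype(int); x,y=p
    cv2.imwrite(f"pics/{c}_p3.png",cv2.resize(r["img"][y-60:y+60,x-80:x+80,::-1],None,fx=4,fy=4,interpolation=cv2.INTER_CUBIC))
E
```

```text
time_s: 6.08
eef_pos: [0.4515, 0.0148, 0.0342]
orientation: [0.007, 0.056, 0.998, 0.001]
contact_force: [2.6, 0.1, 19.7]
grip_width: 0.0008
t 6.08 pos [0.4515 0.0148 0.0342] turn [0.0019 0.0136 0.0018] shift now [ 0.0054 -0.0009  0.0001] after turn [ 0.0054 -0.0009  0.0002]
F [ 2.62  0.12 19.73] M [ 0.01 -0.54  0.  ] w 0.0008 q [-0.31  0.44  0.21  2.21 -0.18  0.49  1.49]
```

View pics/scene_p3.png

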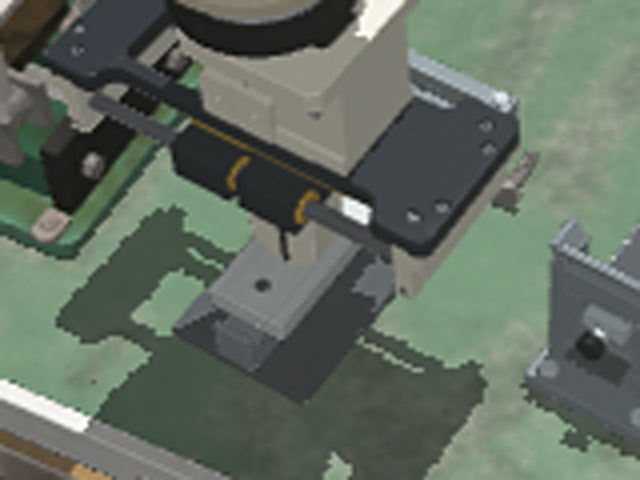

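```bash
python3 -m creep '[[[0,0,0,0.003,0,0,1],[0,0,0,0.002,0,0,1],[0,0,0,0,0,0,1]]]'; python3 go.py 0.446 0.0145 0.034 -0.114; python3 -m creep '[[[0,-0.006,0,0,0,-0.015,1],[0,0,0,0,0,-0.03,1],[0,0,0,0,0,-0.03,-1],[0,0,0,0,0,0,-1],[0,0,0,0,0,0,-1]]]'; python3 go.py 0.446 0.0145 0.034 -0.114;  python3 - <<'E'
from fit import *
for c in("scene","top"):
    r=capture(c); p=proj(r,[0.46,0.0064,0.034])[0].astype(int); x,y=p
    cv2.imwrite(f"pics/{c}_p4.png",cv2.resize(r["img"][y-60:y+60,x-80:x+80,::-1],None,fx=4,fy=4,interpolation=cv2.INTER_CUBIC))
    print([(np.round(d["xyz"],4).tolist(),round(d["conf"],2)) for d in mark_of("blank_center",c)][:3])
E
```

```text
time_s: 6.5
eef_pos: [0.447, 0.0153, 0.0342]
orientation: [0.007, 0.056, 0.998, 0.001]
contact_force: [4.1, -0.3, 18.6]
grip_width: 0.0005
t 6.5 pos [0.447  0.0153 0.0342] turn [0.002  0.0147 0.0017] shift now [ 0.0009 -0.0009  0.0002] after turn [ 0.0009 -0.0009  0.0002]
F [ 4.11 -0.32 18.62] M [-0.11 -0.92  0.02] w 0.0005 q [-0.32  0.43  0.21  2.22 -0.18  0.49  1.49]
time_s: 7.12
eef_pos: [0.4411, 0.0152, 0.107]
orientation: [0.006, 0.056, 0.998, -0.0]
contact_force: [0.3, 0.6, -0.6]
grip_width: 0.0258
t 7.12 pos [0.4411 0.0152 0.107 ] turn [0.0001 0.0117 0.0024] shift now [-0.0041 -0.0002  0.0731] after turn [-0.005  -0.0002  0.073 ]
F [ 0.32  0.61 -0.6 ] M [0.01 0.05 0.01] w 0.0258 q [-0.37  0.29  0.26  2.17 -0.12  0.68  1.43]
[([0.4443, 0.0162, 0.0291], 0.81)]
[]
```

View pics/scene_p4.png

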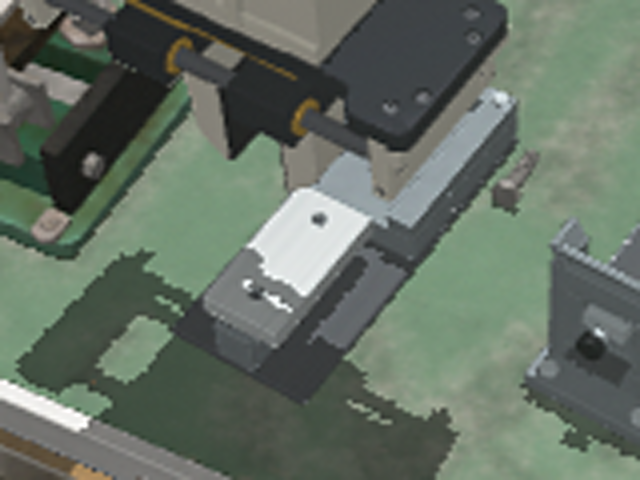

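View pics/top_p4.png

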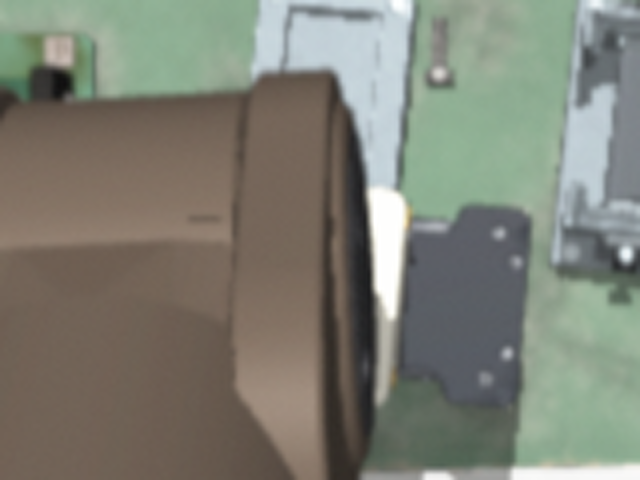

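```bash
python3 - <<'E'
from fit import *
r=capture("scene"); x,y=proj(r,[0.46,0.0064,0.034])[0].astype(int)
z=np.array([(303,187),(377,218),(277,337),(207,297)])/4-.375+np.array([x-80,y-60])
P=unproj(r,z,.034)[:,:2]*1000; print(P.round(1),P.mean(0).round(1),cv2.minAreaRect(P.astype(np.float32)))
for d in (P[0]-P[3],P[1]-P[2]): print(np.linalg.norm(d),np.arctan2(d[1],d[0]))
for d in (P[1]-P[0],P[2]-P[3]): print(np.linalg.norm(d),np.arctan2(d[1],d[0])+np.pi/2)
E
python3 -m creep '[[[0,0.012,0,0,0,0,-1],[0,0,0,0,0,0,-1],[0,0,0,0,0,0,-1],[0,0,0,0,0,0,-1],[0,0,0,0,0,0,-1],[0,0,0,0,0,0,-1]]]'; python3 go.py 0.446 0.0145 0.034 -0.114
```

```text
[[ 4.840e+02  3.060e+01]
 [ 4.825e+02 -8.400e+00]
 [ 4.064e+02  2.000e-01]
 [ 4.117e+02  3.850e+01]] [446.1  15.2] ((446.629638671875, 15.267165184020996), (38.99258804321289, 76.57013702392578), 83.4947509765625)
72.6764887003853 -0.10779561070008437
76.570159222098 -0.11353811371487323
39.102364391746725 -0.038588736499336695
38.58736240889895 -0.13859852643813397
time_s: 8.12
eef_pos: [0.4416, 0.0152, 0.1072]
orientation: [0.0, 0.056, 0.998, 0.0]
contact_force: [-0.3, 0.1, -0.3]
grip_width: 0.0919
t 8.12 pos [0.4416 0.0152 0.1072] turn [0.0001 0.0001 0.0022] shift now [-0.0045 -0.0002  0.0732] after turn [-0.0045 -0.0002  0.0732]
F [-0.26  0.09 -0.3 ] M [ 0.03  0.04 -0.02] w 0.0919 q [-0.37  0.3   0.26  2.16 -0.12  0.69  1.43]
```

Run:
```python
from fit import *
r=capture("top"); 
for z in (0,.05,.08,.1): print(z,unproj(r,[(228,215),(222,230)],z).round(3).tolist())
im=r["img"]; cv2.imwrite("pics/top_l.png",cv2.resize(im[150:270,180:340,::-1],None,fx=5,fy=5))
```

```text
0 [[0.487, 0.116, 0.0], [0.459, 0.127, 0.0]]
0.05 [[0.485, 0.106, 0.05], [0.458, 0.117, 0.05]]
0.08 [[0.483, 0.1, 0.08], [0.457, 0.111, 0.08]]
0.1 [[0.482, 0.097, 0.1], [0.456, 0.107, 0.1]]
```

View pics/top_l.png

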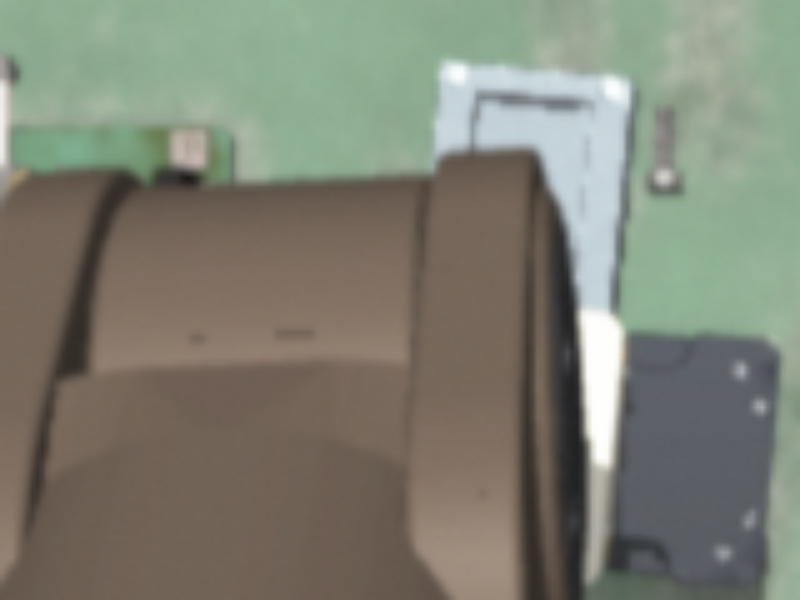

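Run:
```python
import cv2
a=cv2.imread("pics/top0.png"); b=cv2.imread("pics/scene0.png")
cv2.imwrite("pics/tl.png",cv2.resize(a[160:265,150:290],None,fx=5,fy=5,interpolation=cv2.INTER_CUBIC))
cv2.imwrite("pics/sl.png",cv2.resize(b[140:260,130:280],None,fx=5,fy=5,interpolation=cv2.INTER_CUBIC))
```

```text
(no output)
```

View pics/tl.png

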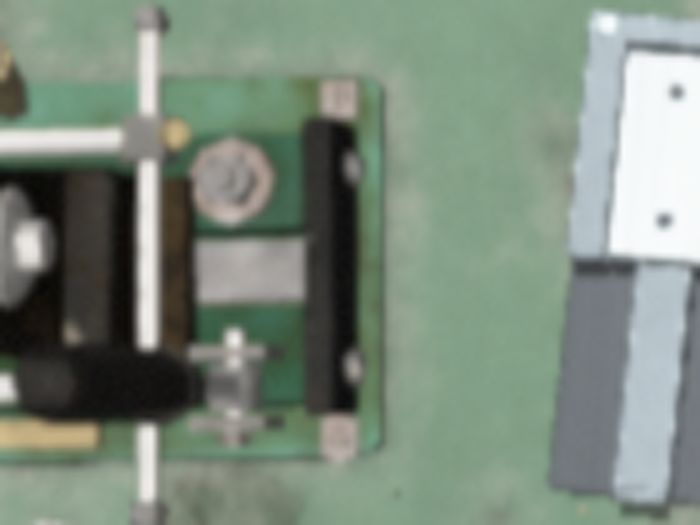

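View pics/sl.png

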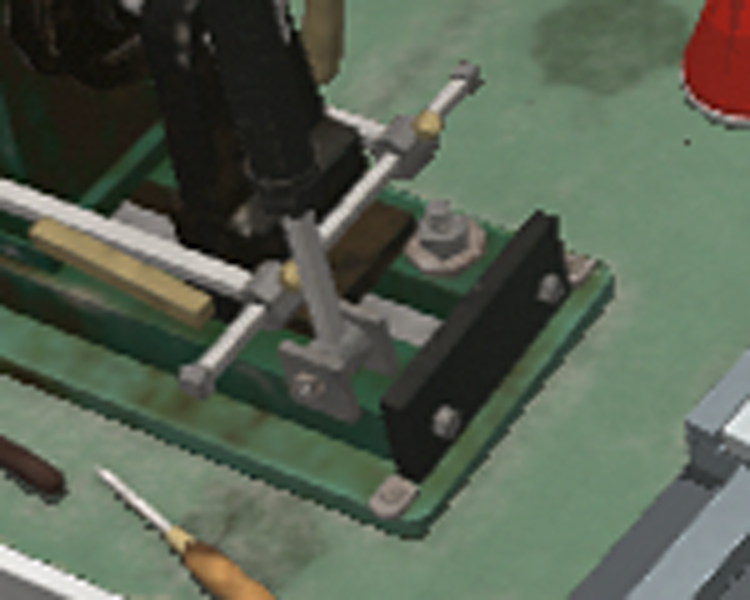

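```bash
python3 -m creep '[[[0,0,0.002,-0.0045,0,0.03,-1],[0,0,0,0,0,0.03,-1],[0,0,0,0,0,0.02,-1],[0,0,0,0,0,0,-1],[0,0,0,0,0,0,-1]]]'; python3 go.py 0.4465 0.0147 0.012 -0.112;  python3 - <<'E'
from fit import *
for c in("scene",):
    r=capture(c); p=proj(r,[0.45,0.0064,0.034])[0].astype(int); x,y=p
    cv2.imwrite(f"pics/{c}_p5.png",cv2.resize(r["img"][y-60:y+60,x-80:x+80,::-1],None,fx=4,fy=4,interpolation=cv2.INTER_CUBIC))
E
```

```text
time_s: 8.8
eef_pos: [0.4464, 0.0146, 0.0278]
orientation: [0.0, 0.057, 0.998, 0.0]
contact_force: [-0.3, -0.2, -0.3]
grip_width: 0.0917
t 8.8 pos [0.4464 0.0146 0.0278] turn [ 0.0001  0.0006 -0.002 ] shift now [-0.0001  0.0001  0.0158] after turn [-0.0001  0.0001  0.0158]
F [-0.26 -0.17 -0.27] M [0.04 0.04 0.05] w 0.0917 q [-0.31  0.45  0.21  2.22 -0.19  0.49  1.5 ]
```

View pics/scene_p5.png

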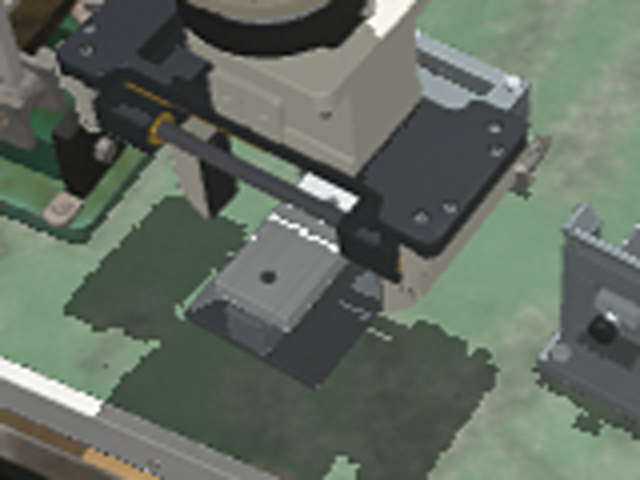

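```bash
python3 -m creep '[[[0,0,0,0,0,0.008,-1],[0,0,0,0,0,0.0075,-1],[0,0,0,0,0,0,-1],[0,0,0,0,0,0,0],[0,0,0,0,0,0,0],[0,0,0,0,0,0,1],[0,0,0,0,0,0,1],[0,0,0,0,0,0,1],[0,0,0,0,0,0,1],[0,0,0,0,0,0,1]]]' 30; python3 go.py 0.4465 0.0147 0.012 -0.112
```

```text
time_s: 10.1
eef_pos: [0.4461, 0.0147, 0.0117]
orientation: [0.0, 0.057, 0.998, 0.0]
contact_force: [0.3, 0.7, 0.4]
grip_width: 0.0398
t 10.1 pos [0.4461 0.0147 0.0117] turn [ 0.0001  0.0001 -0.0018] shift now [-0.0004  0.0001 -0.0003] after turn [-0.0004  0.0001 -0.0003]
F [0.28 0.71 0.4 ] M [ 0.05 -0.03  0.03] w 0.0398 q [-0.3   0.48  0.19  2.22 -0.21  0.45  1.52]
```

```bash
python3 -m creep '[[[0,0,0,0,0,-0.02,1],[0,0,0,0,0,-0.04,1],[0,0,0,0,0,-0.05,1],[0,0,0,0,0,0,1],[0,0,0,0,0,0,1]]]'; python3 go.py 0.5073 -0.138 0.13 -0.122
```

```text
time_s: 10.72
eef_pos: [0.4456, 0.0148, 0.1214]
orientation: [-0.0, 0.057, 0.998, 0.0]
contact_force: [0.0, 0.0, -1.1]
grip_width: 0.0399
t 10.72 pos [0.4456 0.0148 0.1214] turn [ 0.0001 -0.0002  0.0084] shift now [-0.0786 -0.1448 -0.0087] after turn [-0.0798 -0.1441 -0.0086]
F [ 0.04  0.05 -1.11] M [0.02 0.03 0.02] w 0.0399 q [-0.39  0.28  0.28  2.14 -0.12  0.74  1.43]
```

Run:
```python
from fit import *
r=capture("scene"); x,y=proj(r,[0.48,-0.04,0.1])[0].astype(int); print(x,y)
cv2.imwrite("pics/scene_p6.png",cv2.resize(r["img"][y-75:y+75,x-100:x+100,::-1],None,fx=4,fy=4,interpolation=cv2.INTER_CUBIC))
```

```text
303 220
```

View pics/scene_p6.png

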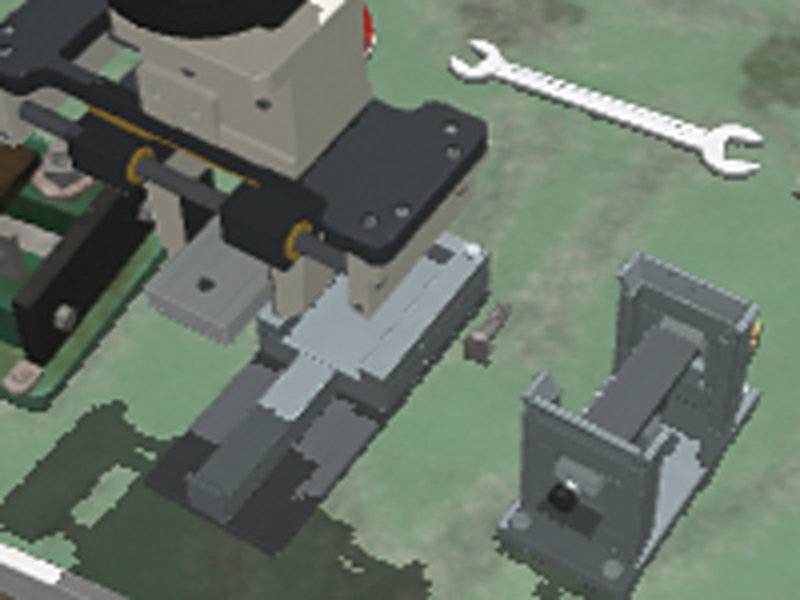

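```bash
python3 -m creep '[[[0,0,0.008,-0.02,-0.036,-0.009,1],[0,0,0,-0.02,-0.036,0,1],[0,0,0,-0.02,-0.036,0,1],[0,0,0,-0.02,-0.036,0,1],[0,0,0,0,0,0,1],[0,0,0,0,0,0,1],[0,0,0,0,0,0,1]]]'; python3 go.py 0.5073 -0.138 0.13 -0.122
cat > look.py <<'E'
import sys
from fit import *
n=sys.argv[1]; pm=list(map(float,sys.argv[2:5])); dz=float(sys.argv[5]) if len(sys.argv)>5 else .016
o=env.get_obs(); p=np.array(o["eef_pos"]); w,a,b,c=o["orientation"]; yaw=np.arctan2(b*b-a*a,2*a*b)-np.pi/2 
B=lambda *a: boxpts(*[v/1000 for v in a])
print("yaw",yaw)
for c in("scene","top"):
    r=capture(c); x,y=(proj(r,[p[0],p[1],.09])[0]-(80,60)).astype(int); 
    im=np.ascontiguousarray(cv2.resize(r["img"][y:y+120,x:x+160,::-1],None,fx=5,fy=5,interpolation=cv2.INTER_CUBIC))
    cv2.imwrite(f"pics/{c}_{n}r.png",im)
    bc=[p[0],p[1],yaw]; z=(p[2]+dz)*1000
    draw(im,r,bc,B(-38,38,-20,20,z-6,z+6),(x,y),5,(0,255,255))
    draw(im,r,pm,B(-39.5,39.5,-21.5,21.5,76,76),(x,y),5,(0,0,255)); draw(im,r,pm,B(-65,65,-32,32,0,10),(x,y),5,(0,0,255))
    cv2.imwrite(f"pics/{c}_{n}.png",im); print(c,x,y)
E
python3 look.py m1 0.5073 -0.138 -0.122
```

```text
time_s: 11.65
eef_pos: [0.5076, -0.1366, 0.13]
orientation: [-0.001, 0.06, 0.998, 0.0]
contact_force: [0.1, 0.4, -1.1]
grip_width: 0.0394
t 11.65 pos [ 0.5076 -0.1366  0.13  ] turn [ 0.0006 -0.0017  0.0017] shift now [ 0.0001 -0.0014 -0.    ] after turn [ 0.0001 -0.0014 -0.    ]
F [ 0.13  0.41 -1.15] M [ 0.08  0.04 -0.03] w 0.0394 q [-0.09  0.39  0.33  1.95 -0.17  0.83  1.78]
yaw -0.120344528013685
scene 282 171
top 282 137
```

View pics/scene_m1.png

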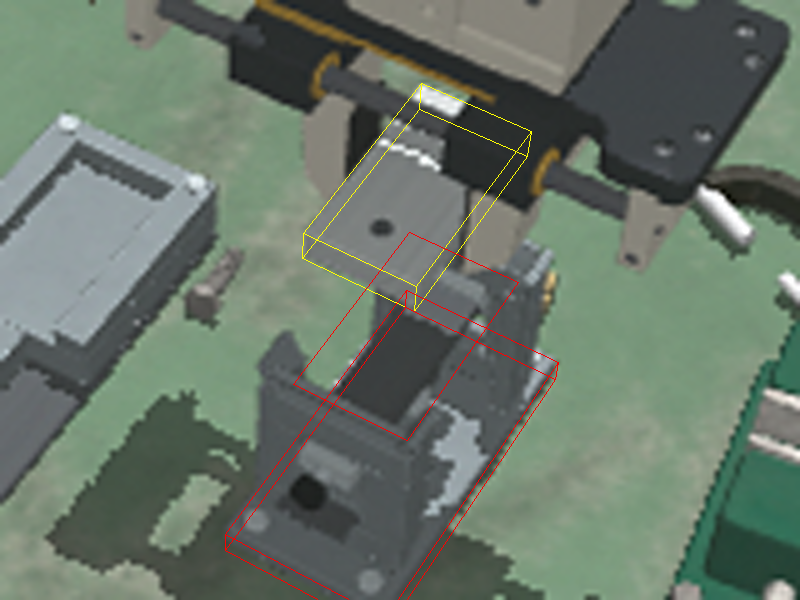

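View pics/top_m1.png

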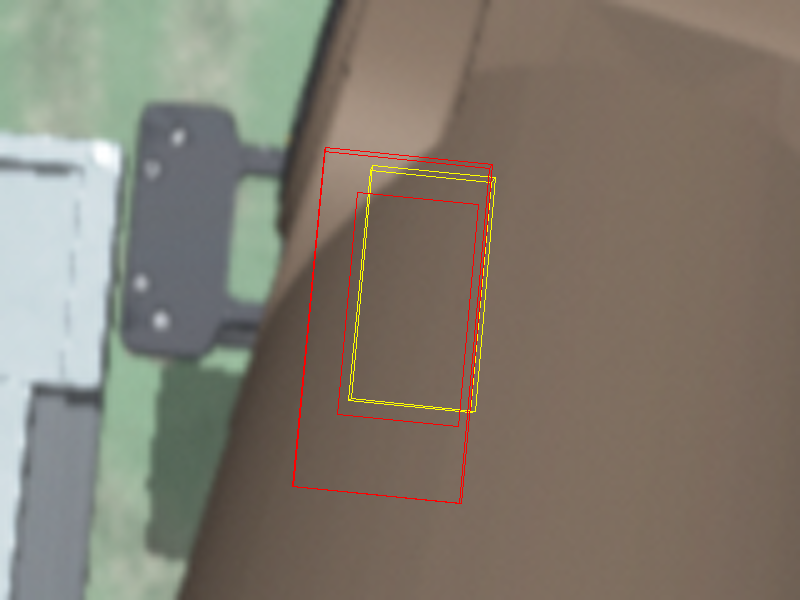

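Run:
```python
import cv2
b=cv2.imread("pics/scene0.png"); print(b.shape)
cv2.imwrite("pics/sm.png",cv2.resize(b[200:302,322:402],None,fx=7.5,fy=5.85,interpolation=cv2.INTER_CUBIC))
cv2.imwrite("pics/sm.png",cv2.resize(b[202:302,322:402],None,fx=6,fy=6,interpolation=cv2.INTER_CUBIC))
a=cv2.imread("pics/top0.png")
cv2.imwrite("pics/tm.png",cv2.resize(a[158:243,335:390],None,fx=7,fy=7,interpolation=cv2.INTER_CUBIC))
```

```text
(400, 640, 3)
```

View pics/sm.png

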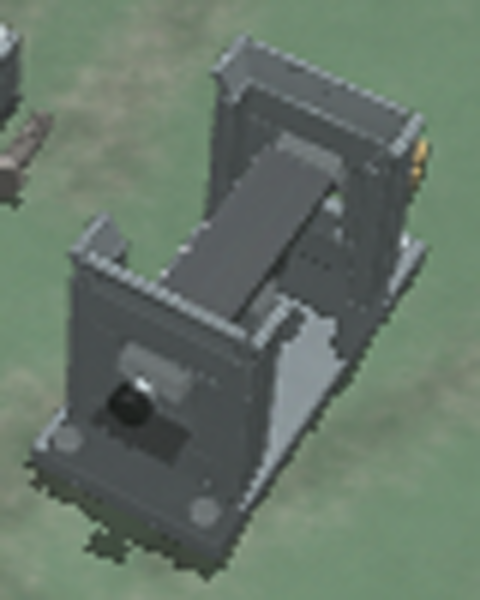

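View pics/tm.png

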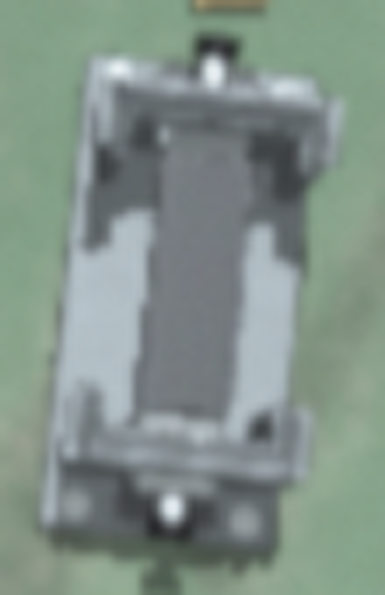

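Run:
```python
from fit import *
S=capture("scene");T=capture("top")
def rep(n,cap,z,pts,sc,off):
    P=unproj(cap,np.array(pts)/sc-.5+.5/sc+np.array(off),z)[:,:2]*1000
    print(n,P.round(1).tolist(),"mean",P.mean(0).round(1))
    for i,j in((0,1),(3,2),(0,3),(1,2)):
        d=P[j]-P[i]; print("   len %.1f yaw %.3f"%(np.hypot(*d),(np.arctan2(d[1],d[0])+ (np.pi/2 if abs(d[1])>abs(d[0]) else 0))))
rep("rim scene",S,.086,[(75,250),(257,347),(422,118),(243,38)],6,(322,202))
rep("base scene z10",S,.010,[(35,447),(217,552),(427,247),(217+0,0+0)],6,(322,202))
rep("rim top",T,.086,[(63,462),(305,483),(340,98),(115,78)],7,(335,158))
rep("base top z0",T,.010,[(42,528),(275,555),(325,85),(92,58)],7,(335,158))
# pawl knobs:
```

```text
rim scene [[467.1, -101.9], [458.1, -159.5], [552.7, -172.0], [559.3, -114.2]] mean [ 509.3 -136.9]
   len 58.2 yaw -0.155
   len 58.1 yaw -0.114
   len 93.0 yaw -0.133
   len 95.4 yaw -0.132
base scene z10 [[450.0, -98.4], [439.8, -159.9], [568.2, -176.6], [635.8, -78.8]] mean [ 523.4 -128.4]
   len 62.4 yaw -0.163
   len 118.9 yaw -0.605
   len 186.9 yaw 0.105
   len 129.4 yaw -0.129
rim top [[463.1, -101.8], [456.6, -161.7], [552.8, -173.7], [559.2, -117.4]] mean [ 507.9 -138.7]
   len 60.3 yaw -0.109
   len 56.7 yaw -0.112
   len 97.3 yaw -0.161
   len 97.0 yaw -0.124
base top z0 [[448.1, -99.1], [439.4, -161.8], [567.2, -179.7], [576.1, -116.1]] mean [ 507.7 -139.2]
   len 63.3 yaw -0.137
   len 64.2 yaw -0.139
   len 129.1 yaw -0.132
   len 129.0 yaw -0.139
```

Run:
```python
import cv2
b=cv2.imread("pics/scene_m1r.png"); cv2.imwrite("pics/bz.png",cv2.resize(b[170:350,250:510],None,fx=3,fy=3,interpolation=cv2.INTER_CUBIC))
b=cv2.imread("pics/scene_m1.png"); cv2.imwrite("pics/bz2.png",cv2.resize(b[170:350,250:510],None,fx=3,fy=3,interpolation=cv2.INTER_CUBIC))
```

```text
(no output)
```

View pics/bz.png

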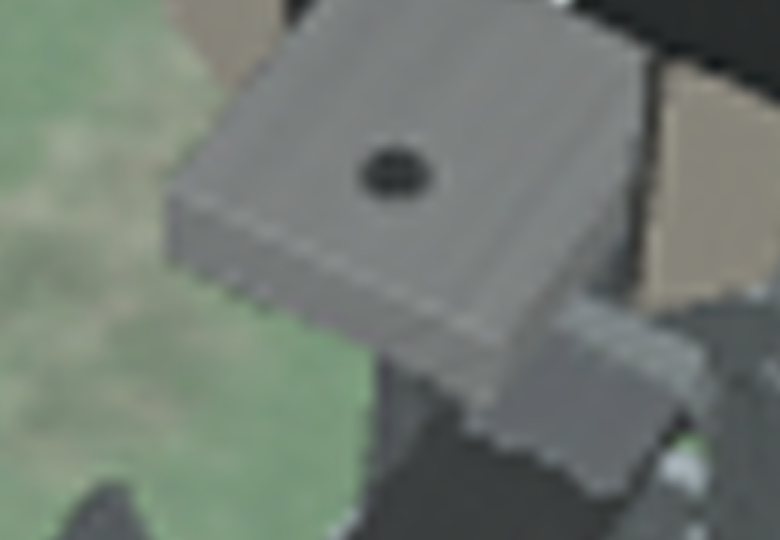

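View pics/bz2.png

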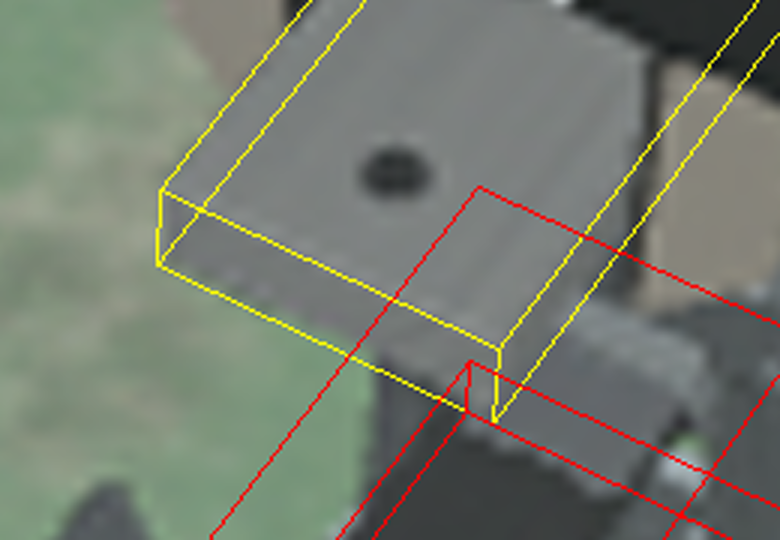

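```bash
python3 go.py 0.5088 -0.1372 0.083 -0.13; python3 -m creep '[[[0,0,0.01,-0.001,0.001,0.02,1],[0,0,0,0,0,0.02,1],[0,0,0,0,0,0.006,1],[0,0,0,0,0,0,1],[0,0,0,0,0,0,1],[0,0,0,0,0,0,1]]]'; python3 go.py 0.5088 -0.1372 0.083 -0.13; python3 look.py m2 0.5088 -0.1372 -0.13
```

```text
t 11.85 pos [ 0.5082 -0.1372  0.1307] turn [ 0.0003 -0.0001  0.0092] shift now [-0.0006  0.      0.0477] after turn [-0.0006  0.      0.0477]
F [ 0.35  0.78 -1.2 ] M [ 0.05 -0.    0.02] w 0.0396 q [-0.09  0.39  0.33  1.95 -0.17  0.83  1.78]
time_s: 12.6
eef_pos: [0.5098, -0.1371, 0.0853]
orientation: [0.001, 0.066, 0.998, -0.0]
contact_force: [-0.5, -0.2, -1.4]
grip_width: 0.0396
t 12.6 pos [ 0.5098 -0.1371  0.0853] turn [ 0.0001  0.0012 -0.0019] shift now [ 0.001  -0.0002  0.0023] after turn [ 0.001  -0.0002  0.0023]
F [-0.51 -0.24 -1.4 ] M [ 0.02  0.02 -0.  ] w 0.0396 q [-0.07  0.46  0.31  1.99 -0.2   0.73  1.8 ]
yaw -0.13186142584538962
scene 283 170
top 283 136
```

View pics/scene_m2r.png

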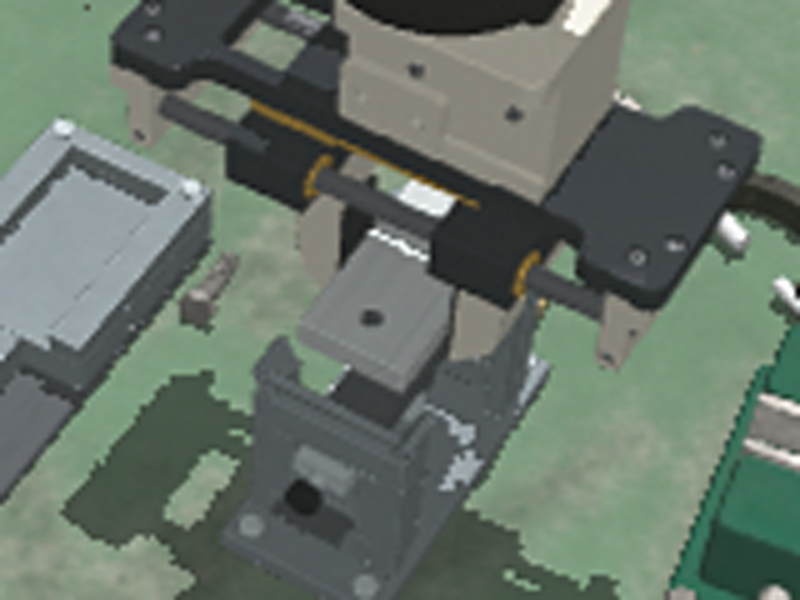

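View pics/scene_m2.png

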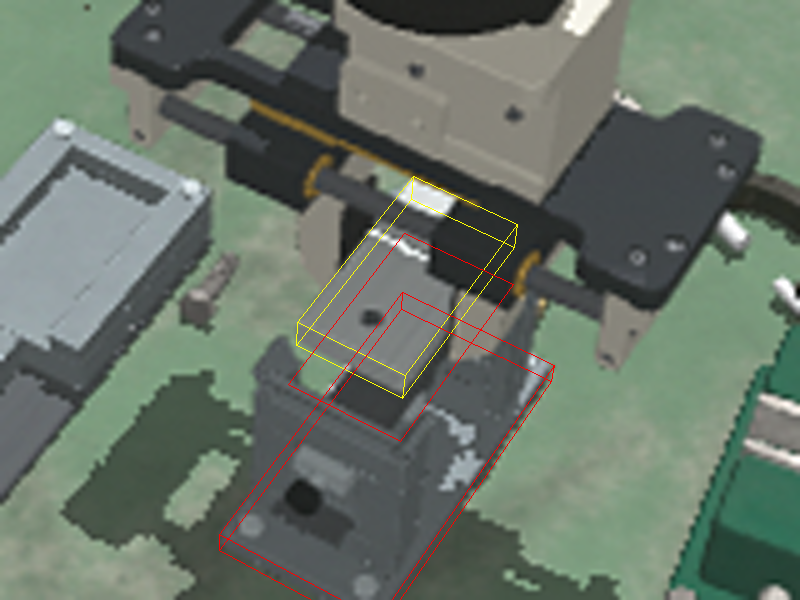

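```bash
python3 -m creep '[[[0,0,0,0.0008,0,0.004,1],[0,0,0,0,0,0.005,1],[0,0,0,0,0,0.005,1],[0,0,0,0,0,0,1],[0,0,0,0,0,0,1]]]'; python3 go.py 0.5088 -0.1372 0.07 -0.13; python3 look.py m3 0.5088 -0.1372 -0.13
```

```text
time_s: 13.32
eef_pos: [0.5086, -0.1369, 0.0706]
orientation: [-0.0, 0.066, 0.998, 0.0]
contact_force: [0.8, 0.2, -1.8]
grip_width: 0.0399
t 13.32 pos [ 0.5086 -0.1369  0.0706] turn [-0.     -0.0001 -0.0019] shift now [-0.0003 -0.0002  0.0006] after turn [-0.0003 -0.0002  0.0006]
F [ 0.76  0.21 -1.76] M [ 0.01 -0.   -0.02] w 0.0399 q [-0.06  0.48  0.3   2.   -0.21  0.69  1.81]
yaw -0.13192264702315226
scene 283 171
top 283 136
```

View pics/scene_m3r.png

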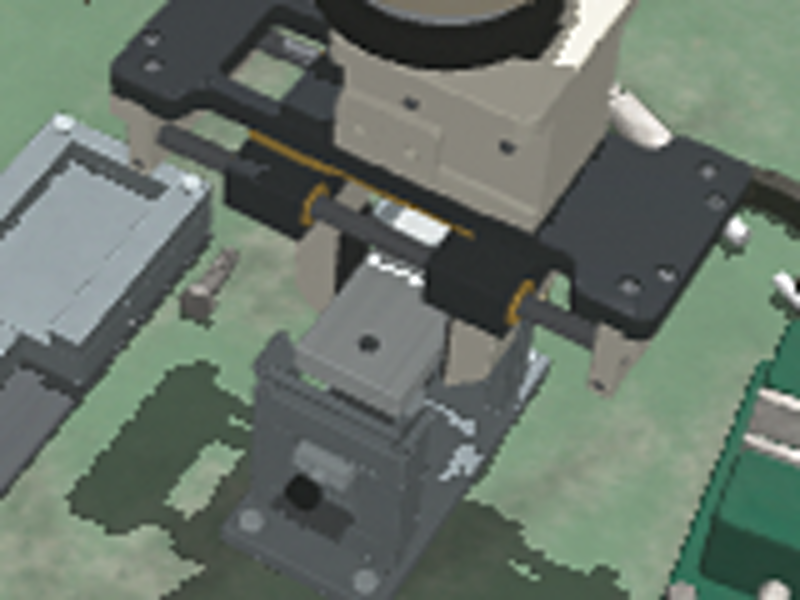

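```bash
python3 -m creep '[[[0,0,0,0,0,0.003,1],[0,0,0,0,0,0.003,1],[0,0,0,0,0,0,1]]]'; python3 go.py 0.5088 -0.1372 0.05 -0.13; python3 -m creep '[[[0,0,0,0,0,0.003,1],[0,0,0,0,0,0.003,1],[0,0,0,0,0,0,1]]]'; python3 go.py 0.5088 -0.1372 0.05 -0.13
```

```text
time_s: 13.8
eef_pos: [0.5083, -0.1369, 0.0644]
orientation: [-0.0, 0.066, 0.998, 0.0]
contact_force: [-0.5, 0.9, -1.0]
grip_width: 0.0396
t 13.8 pos [ 0.5083 -0.1369  0.0644] turn [ 0.     -0.0006 -0.0019] shift now [-0.0005 -0.0003  0.0144] after turn [-0.0005 -0.0003  0.0144]
F [-0.55  0.9  -0.97] M [ 0.03 -0.03 -0.  ] w 0.0396 q [-0.06  0.49  0.3   2.01 -0.22  0.68  1.82]
time_s: 14.18
eef_pos: [0.5083, -0.1369, 0.0584]
orientation: [-0.0, 0.066, 0.998, 0.0]
contact_force: [0.0, 0.9, -0.9]
grip_width: 0.0396
t 14.18 pos [ 0.5083 -0.1369  0.0584] turn [ 0.     -0.0005 -0.0019] shift now [-0.0005 -0.0003  0.0084] after turn [-0.0005 -0.0003  0.0084]
F [ 0.03  0.88 -0.9 ] M [-0.05 -0.01  0.05] w 0.0396 q [-0.05  0.5   0.29  2.01 -0.22  0.67  1.82]
```

Blank's bottom is now about 68 mm up, inside the straight walls, and nothing is touching. I'll lower it onto the follower.

```bash
python3 -m creep '[[[0,0,0,0,0,0.003,1],[0,0,0,0,0,0.003,1],[0,0,0,0,0,0,1]]]'; python3 go.py 0.5088 -0.1372 0.05 -0.13; python3 -m creep '[[[0,0,0,0,0,0.003,1],[0,0,0,0,0,0,1]]]'; python3 go.py 0.5088 -0.1372 0.05 -0.13; python3 look.py m4 0.5088 -0.1372 -0.13
```

```text
time_s: 14.55
eef_pos: [0.5084, -0.1369, 0.0524]
orientation: [-0.0, 0.066, 0.998, 0.0]
contact_force: [0.4, -0.1, -1.1]
grip_width: 0.0398
t 14.55 pos [ 0.5084 -0.1369  0.0524] turn [ 0.     -0.0004 -0.0019] shift now [-0.0004 -0.0003  0.0024] after turn [-0.0004 -0.0003  0.0024]
F [ 0.43 -0.13 -1.11] M [0.01 0.01 0.01] w 0.0398 q [-0.05  0.5   0.29  2.01 -0.23  0.65  1.82]
time_s: 14.8
eef_pos: [0.5089, -0.137, 0.0498]
orientation: [0.0, 0.066, 0.998, -0.0]
contact_force: [0.8, 0.1, 3.1]
grip_width: 0.0396
t 14.8 pos [ 0.5089 -0.137   0.0498] turn [-0.      0.0007 -0.0019] shift now [ 0.0001 -0.0002 -0.0002] after turn [ 0.0001 -0.0002 -0.0002]
F [0.78 0.09 3.07] M [0.03 0.03 0.02] w 0.0396 q [-0.05  0.51  0.29  2.02 -0.23  0.65  1.83]
yaw -0.1318804853044535
scene 283 170
top 283 136
```

View pics/scene_m4r.png

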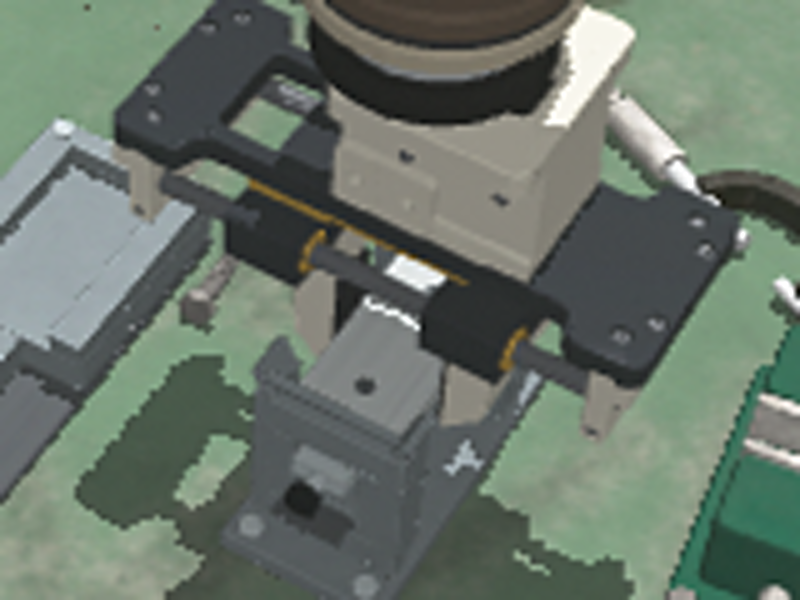

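```bash
python3 -m creep '[[[0,0,0,0,0,-0.002,1],[0,0,0,0,0,0,0.3],[0,0,0,0,0,0,0],[0,0,0,0,0,0,-1],[0,0,0,0,0,0,-1],[0,0,0,0,0,0,-1],[0,0,0,0,0,-0.02,-1],[0,0,0,0,0,-0.03,-1],[0,0,0,0,0,-0.02,-1],[0,0,0,0,0,0,-1]]]' 20; python3 go.py 0.5088 -0.1372 0.05 -0.13; python3 look.py m5 0.5088 -0.1372 -0.13
```

```text
time_s: 16.15
eef_pos: [0.5095, -0.1371, 0.1229]
orientation: [0.001, 0.066, 0.998, -0.0]
contact_force: [-0.1, -0.1, -0.9]
grip_width: 0.0916
t 16.15 pos [ 0.5095 -0.1371  0.1229] turn [ 0.0002  0.0029 -0.0018] shift now [ 0.0009 -0.0002  0.0729] after turn [ 0.0007 -0.0002  0.0729]
F [-0.07 -0.08 -0.85] M [ 0.02 -0.01 -0.01] w 0.0916 q [-0.09  0.4   0.33  1.96 -0.18  0.81  1.78]
yaw -0.13184564431827983
scene 283 170
top 283 136
```

View pics/scene_m5r.png

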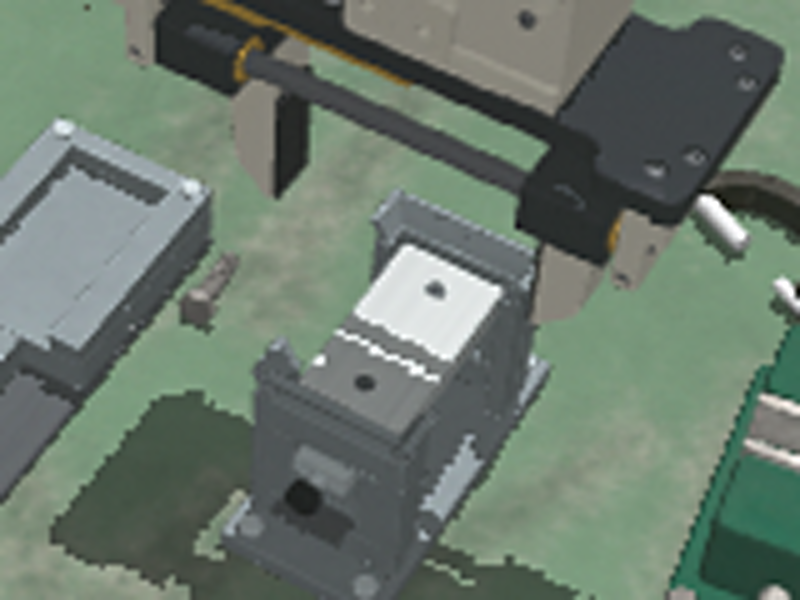

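```bash
python3 - <<'E'
from fit import *
r=capture("scene")
P=unproj(r,np.array([(435,289),(365,382)])/5-.4+np.array([283,170]),.074); print(P.round(4),P.mean(0).round(4), np.arctan2(*(P[0]-P[1])[1::-1]))
E
python3 -m creep '[[[0,0.003,0,0.001,0,0.01,1],[0,0,0,0,0,0.01,1],[0,0,0,0,0,0.01,1],[0,0,0,0,0,0,1],[0,0,0,0,0,0,1],[0,0,0,0,0,0,1],[0,0,0,0,0,0,1],[0,0,0,0,0,0,1],[0,0,0,0,0,0,1]]]'; python3 go.py 0.5088 -0.1372 0.074 -0.13
```

```text
[[ 0.5332 -0.1396  0.074 ]
 [ 0.4857 -0.1333  0.074 ]] [ 0.5094 -0.1365  0.074 ] -0.13260267428373043
time_s: 17.42
eef_pos: [0.5076, -0.1367, 0.0918]
orientation: [-0.001, 0.066, 0.998, 0.0]
contact_force: [0.4, 0.2, -0.3]
grip_width: 0.0062
t 17.43 pos [ 0.5076 -0.1367  0.0918] turn [ 0.0001 -0.0028 -0.0018] shift now [-0.0013 -0.0003  0.0178] after turn [-0.0013 -0.0003  0.0178]
F [ 0.43  0.21 -0.29] M [ 0.02  0.   -0.02] w 0.0062 q [-0.07  0.44  0.32  1.98 -0.2   0.74  1.8 ]
```

```bash
python3 -m creep '[[[0,-0.002,0,-0.0015,0,0.006,1],[0,0,0,0,0,0.008,1],[0,0,0,0,0,0,1]]]'; python3 go.py 0.5092 -0.1368 0.074 -0.13; python3 -m creep '[[[0,0,0,0,0,0.005,1],[0,0,0,0,0,0.004,1],[0,0,0,0,0,0,1]]]'; python3 go.py 0.5092 -0.1368 0.05 -0.13
```

```text
time_s: 17.8
eef_pos: [0.5083, -0.1368, 0.0768]
orientation: [-0.001, 0.066, 0.998, 0.0]
contact_force: [0.3, -0.8, -0.8]
grip_width: -0.0
t 17.8 pos [ 0.5083 -0.1368  0.0768] turn [ 0.     -0.0027 -0.002 ] shift now [-0.0009  0.0001  0.0028] after turn [-0.0009  0.0001  0.0028]
F [ 0.29 -0.79 -0.81] M [ 0.01 -0.03  0.01] w -0.0 q [-0.07  0.47  0.31  1.99 -0.21  0.71  1.81]
time_s: 18.18
eef_pos: [0.5092, -0.1371, 0.0687]
orientation: [-0.0, 0.066, 0.998, 0.0]
contact_force: [-1.0, 0.0, 4.4]
grip_width: 0.0
t 18.18 pos [ 0.5092 -0.1371  0.0687] turn [-0.     -0.0005 -0.0019] shift now [0.0001 0.0003 0.0187] after turn [0.0001 0.0003 0.0187]
F [-0.99  0.01  4.35] M [ 0.01  0.07 -0.04] w 0.0 q [-0.06  0.48  0.3   2.   -0.22  0.69  1.81]
```

```bash
python3 -m creep '[[[0,0,0,0,0,0.004,1],[0,0,0,0,0,0.004,1],[0,0,0,0,0,0.004,1],[0,0,0,0,0,0,1]]]'; python3 go.py 0.5092 -0.1368 0.048 -0.13; python3 -m creep '[[[0,0,0,0,0,0.003,1],[0,0,0,0,0,0.003,1],[0,0,0,0,0,0,1]]]'; python3 go.py 0.5092 -0.1368 0.048 -0.13
```

```text
time_s: 18.68
eef_pos: [0.5095, -0.1371, 0.057]
orientation: [0.0, 0.066, 0.998, -0.0]
contact_force: [-0.5, -0.6, 7.3]
grip_width: 0.0002
t 18.68 pos [ 0.5095 -0.1371  0.057 ] turn [ 0.      0.0001 -0.002 ] shift now [0.0003 0.0003 0.009 ] after turn [0.0003 0.0003 0.009 ]
F [-0.45 -0.58  7.28] M [ 0.1   0.17 -0.01] w 0.0002 q [-0.05  0.5   0.29  2.01 -0.23  0.66  1.82]
time_s: 19.05
eef_pos: [0.5095, -0.1372, 0.0512]
orientation: [0.0, 0.066, 0.998, 0.0]
contact_force: [-0.7, -0.5, 9.3]
grip_width: 0.0004
t 19.05 pos [ 0.5095 -0.1372  0.0512] turn [ 0.0001  0.0002 -0.002 ] shift now [0.0003 0.0003 0.0032] after turn [0.0003 0.0003 0.0032]
F [-0.74 -0.45  9.29] M [0.05 0.28 0.02] w 0.0004 q [-0.05  0.51  0.29  2.01 -0.23  0.65  1.83]
```

```bash
python3 -m creep '[[[0,0,0,0,0,0.002,1],[0,0,0,0,0,0.0015,1],[0,0,0,0,0,0,1],[0,0,0,0,0,0,1]]]'; python3 go.py 0.5092 -0.1368 0.048 -0.13
```

```text
time_s: 19.55
eef_pos: [0.5095, -0.1371, 0.048]
orientation: [0.0, 0.066, 0.998, 0.0]
contact_force: [-1.7, 0.7, 10.8]
grip_width: 0.0007
t 19.55 pos [ 0.5095 -0.1371  0.048 ] turn [ 0.0001  0.0004 -0.002 ] shift now [ 0.0004  0.0003 -0.    ] after turn [ 0.0004  0.0003 -0.    ]
F [-1.67  0.7  10.77] M [ 0.1   0.37 -0.03] w 0.0007 q [-0.05  0.51  0.29  2.01 -0.23  0.64  1.83]
```

```bash
python3 -m creep '[[[0,0,0,0,0,0.001,1],[0,0,0,0,0,0,1],[0,0,0,0,0,0,1]]]'; python3 go.py 0.5092 -0.1368 0.048 -0.13;  python3 -m creep '[[[0,0,0,0,0,-0.002,1],[0,0,0,0,0,-0.002,1],[0,0,0,0,0,-0.002,1],[0,0,0,0,0,0,1]]]';  python3 go.py 0.5092 -0.1368 0.048 -0.13
```

```text
time_s: 19.92
eef_pos: [0.5095, -0.1372, 0.047]
orientation: [0.0, 0.066, 0.998, 0.0]
contact_force: [-1.1, 0.7, 11.2]
grip_width: 0.0002
t 19.93 pos [ 0.5095 -0.1372  0.047 ] turn [ 0.0001  0.0005 -0.0021] shift now [ 0.0004  0.0003 -0.001 ] after turn [ 0.0004  0.0003 -0.001 ]
F [-1.06  0.73 11.15] M [0.1  0.43 0.03] w 0.0002 q [-0.05  0.51  0.29  2.02 -0.23  0.64  1.83]
time_s: 20.42
eef_pos: [0.5089, -0.1369, 0.0521]
orientation: [-0.001, 0.066, 0.998, 0.0]
contact_force: [-0.7, -0.4, -0.2]
grip_width: 0.0005
t 20.43 pos [ 0.5089 -0.1369  0.0521] turn [ 0.     -0.0012 -0.0019] shift now [-0.0003  0.0002  0.0041] after turn [-0.0003  0.0002  0.0041]
F [-0.73 -0.41 -0.17] M [ 0.11 -0.02  0.01] w 0.0005 q [-0.05  0.51  0.29  2.01 -0.23  0.65  1.83]
```

The force is gone at TCP z = 52 mm, so the blank is latched below. I'll retreat and look.

```bash
python3 -m creep '[[[0,0,0,0,0,-0.02,1],[0,0,0,0,0,-0.04,1],[0,0,0,0,0,-0.05,1],[0,0,0,0,0,-0.05,1],[0,0,0,0.05,0.02,-0.02,1],[0,0,0,0.05,0.03,-0.02,1],[0,0,0,0.05,0.03,0,1],[0,0,0,0,0.05,0,1],[0,0,0,0,0.05,0,1],[0,0,0,0,0,0,1],[0,0,0,0,0,0,1]]]'
python3 - <<'E'
from fit import *
for c,(x,y) in (("scene",(310,195)),("top",(320,150))):
    r=capture(c)
    cv2.imwrite(f"pics/{c}_e.png",cv2.resize(r["img"][y:y+110,x:x+110,::-1],None,fx=5.4,fy=5.4,interpolation=cv2.INTER_CUBIC))
    for t in ["blank_center","pawl_far","pawl_near","mouth"]: print(c,t,[(np.round(d["xyz"],4).tolist(),round(d["conf"],2)) for d in mark_of(t,c)][:2])
E
python3 go.py 0.5092 -0.1368 0.048 -0.13
```

```text
time_s: 21.8
eef_pos: [0.3839, 0.0606, 0.252]
orientation: [-0.001, 0.066, 0.998, -0.0]
contact_force: [0.2, 0.1, -0.5]
grip_width: 0.0004
scene blank_center [([0.5079, -0.1399, 0.0469], 0.68)]
t 21.9 pos [0.3839 0.06   0.2521] turn [-0.0004 -0.0014 -0.0037] shift now [-0.1507 -0.1783  0.204 ] after turn [-0.1497 -0.1789  0.2041]
F [ 0.29 -0.13  0.65] M [0.01 0.05 0.05] w 0.0002 q [-0.45  0.01  0.16  2.07 -0.    1.07  1.15]Traceback (most recent call last):
  File "<stdin>", line 5, in <module>
ValueError: it knows: blank_center, magazine, mouth, tongue, tray
```

View pics/scene_e.png

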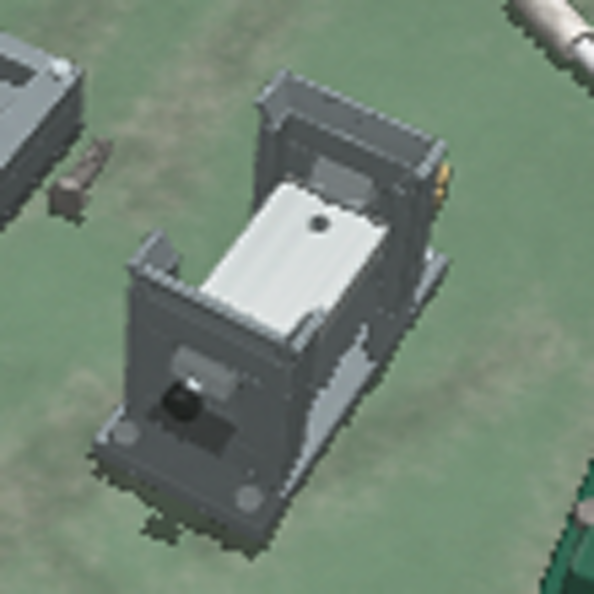

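Run:
```python
from fit import *
r=capture("top"); a=cv2.imread("pics/top0.png"); f=lambda i:cv2.resize(i[155:245,330:395],None,fx=6,fy=6,interpolation=cv2.INTER_CUBIC)
cv2.imwrite("pics/top_e.png",np.hstack([f(a),f(r["img"][:,:,::-1])]))
for t in ["blank_center","mouth"]: print(t,[(np.round(d["xyz"],4).tolist(),round(d["conf"],2)) for d in mark_of(t,"top")][:2])
g=r["img"].astype(int); 
print(blank(r,.05,(335,160,390,240),200))
```

```text
blank_center [([0.5098, -0.1365, 0.0429], 0.71)]
mouth [([0.5115, -0.1307, 0.0877], 0.71)]
(array([350, 180,  25,  41, 842], dtype=int32), ((506.4635009765625, -138.91400146484375), (40.82754898071289, 72.49930572509766), 82.45260620117188), array([ 0.5069225 , -0.13864721]), np.float64(3.015293530628631))
```

View pics/top_e.png

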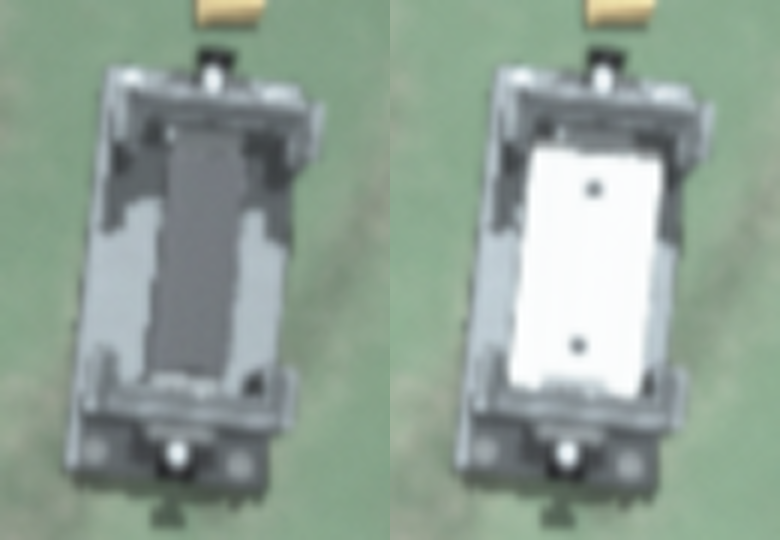

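Both pawl knobs are where they started: top view about (601,75) and (567,453) in the right half, and the scene-view knob is unchanged too. The noses overlap the blank's ends, and the blank lies square and low. I'll hand the job in.

Run:
```python
from workcell import env
print(env.close_job()); o=env.get_obs(); print(o["time_s"])
```

```text
the job is handed in; nothing more can be done
None
the job is handed in; nothing more can be done
```

The blank is latched in the magazine and the job is handed in at about 22 s of the 56 s allowed; no verdict was reported.

**What I did:**
- I drew the blank about 82 mm onto the tongue with the shut fingertips. The press peaked at about 35 N at touchdown, then I eased it to 17–20 N for the draw.
- I gripped it across its 40 mm width and lowered it into the mouth without wall contact.
- I released it on the follower, then pushed it down with the fingertips to 47 mm (about 27 mm of follower travel, about 11–12 N) and backed off.

**Tongue check:** a scene-camera corner measurement put the blank's centre within about 1 mm of the tongue point, lying flat.

**Final checks:**
- The push force dropped to zero once the fingertips were 52 mm up, so the blank stayed down.
- Both pawl knobs are back where they were in the first pictures, and their noses overlap the blank's ends.
- The networks put the blank's centre at a height of 43 mm (top camera) and 47 mm (scene camera). 47 mm is just over the 46.5 mm limit but within their 4 mm error.
- The blank's angle matches the magazine's to within about 0.01 rad.

**Disagreements and failures:**
- The two cameras differ by about 2 mm in y. I trusted the scene camera, because it matched the blank held in the gripper.
- The network's mouth position from the top camera was about 6 mm off in y, so I did not use it.
- The networks do not know the pawls, so that check was by eye only. I could not read the follower or pawl joints directly.

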